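# Fit and lock the steam head of a facial steamer

## Task

Put the facial steamer together: stand the loose steam head fully home on its base, so that both pegs come up through the holes in its ears and its nozzle points the same way as the dial on the base, lowering it gently. Then turn the grey lock collar by its upright tab, clockwise seen from above, all the way to the locked mark (the double rib). Leave the other things on the chest where they are.

Things in the scene. Friction and masses are not known exactly. Their poses are not given: they have to be found in the camera images.
- steam_head: Loose white plastic steam head, 0.24 kg, 108 mm tall, upright (sizes in mm). Origin: centre of its underside; z up, nozzle to -x. Flange 10 thick (round, radius 34) with two square ears 26 x 26 centred at x -10, y +43 and -43, each with a 14 hole right through. Cone up to z 38. Seated, its origin is 50 above the base's origin and the axes of both agree; it fits one way round only.
- head_grip (a point): Point on the steam head's axis, 80 mm above its underside, where to grip: a square column 40 x 40 mm from z = 38 to 104 mm (grip its flat +y and -y sides), round grey cap to z = 108. The nozzle, a tube of 24 mm (grey lip 30 mm) with its axis at z = 82, sticks out of the column to x = -58 mm.
- steamer_base: White plastic steamer base, fixed. Origin: centre of its underside; z up; a grey 20 mm dial on the rim of its foot points to -x. Foot radius 80 up to z 22, drum radius 60 up to the flat deck at z 50 mm. Ribs on the foot at radius 72 to 79: a single one (open mark) 35 degrees clockwise of +x seen from above, a pair (locked mark) 92 degrees clockwise of +x.
- seat (a point): Centre of the base's flat deck, 50 mm above its underside; the head's origin comes here. On the deck stand two steel pegs, 10 mm in diameter with tapered tips, 12 mm high, at x = -10, y = +43 and -43 mm in the base's frame.
- lock_collar (a joint): Angle (rad) of the captive grey lock collar round the drum: 0 = open (tab at the single rib), growing clockwise seen from above, 1.0 = locked, at its stop (tab at the double rib). Stays where it is left, about 3 N at the tab. Two lips (16 mm wide, radius 47 to 72, 63 to 69 mm over the chest) stand clear of the ears while open and reach over them when locked.
- collar_tab (a point): Centre of the top edge of the collar's upright tab, 94 mm from the base's axis, 76 mm above the base's underside. The tab is a grey plate 12 mm thick (along the direction of turning), 24 mm long (radially, radius 82 to 106), from z = 28 to 76 mm; it can be pinched or pushed from above.
- hair_straightener: Bystander: closed aluminium hair straightener, 270 x 30 x 36 mm, lying; origin under its middle, x along it.
- rat_tail_comb: Bystander: black rat-tail comb, 230 x 27 x 5 mm, lying; origin near its middle, x towards the tail.
- roll_on_bottle: Bystander: glass roll-on bottle with black cap, standing, 30 mm in diameter, 75 mm tall; origin at the centre of its foot.
- bead_bracelet_a: Bystander: dark wooden bead bracelet lying flat, 76 mm across, 16 mm high; origin at its centre on the surface.
- bead_bracelet_b: Bystander: wooden bead bracelet lying flat, 76 mm across, 16 mm high; origin at its centre on the surface.
- pomade_jar: Bystander: amber glass jar with white lid, 64 mm in diameter, 50 mm tall; origin at the centre of its foot.
- trinket_dish: Bystander: white ceramic dish, 90 mm across, 28 mm high; origin at the centre of its foot.

How it is judged:
By the outcome, as a careful person would: the job done as asked, in the order asked, and still so for the second after the job is handed in, with the robot touching nothing.
It also fails if it takes over 58 s, if anything falls off the work surface, if the arm or the gripper's body presses on something with over 40 N, if the wrist force passes 120 N, or if a joint passes its speed limit or range.

## Robot

A 6-joint arm with a two-finger parallel gripper is mounted at the origin on the work surface. World frame = base frame: x ahead of the robot, y to its left, z up, the work surface at z = 0. Lengths are in mm, angles in rad, forces in N, time in s.
With the tool pointing down it reaches from about 400 to 925 mm from the base axis. Payload 12.5 kg.
Tool frame: the origin (TCP) lies on the centre line of the jaws, within the pads' length; the fingertips stand 14 mm ahead of it and the grasp point (between the pads) lies 5 mm behind it; z points along the fingers, y is the direction in which the jaws open and shut (so a half turn about z gives the same grasp; the last joint's range is limited). The gripper opens to 95 mm and grips with 3 to 60 N. Pads are 20 mm wide; open, the fingers measure 119 mm over their backs; the gripper's body (75 mm by 180 mm) begins 59 mm behind the grasp point.
Start: joints at [1.022, 0.491, 1.559, -0, 1.092, -0.106], TCP at [267.78, 564.747, 228.661] pointing down, gripper open.
Joint ranges: [-3.1, 3.1], [-0.84, 2.19], [0.05, 2.79], [-1.13, 4.28], [0.06, 2.93], [-2.69, 2.69]. Speed limits (rad/s): [2.22, 2.22, 2.79, 3.14, 3.14, 3.14].

## Interface

Orientations are given as [roll, pitch, yaw] about the fixed x, y, z axes, in that order (R = Rz(yaw) Ry(pitch) Rx(roll)).
In Python, from cell import * gives the robot as it stands.
- The arm moves only by the tool play_rows, never from a script. Its argument "moves" is a list of rows, each a list of 7 numbers: the shift along the tool's x, y, z in m, then the turn, a rotation vector about the tool's x, y, z in rad, then the opening in per cent of the stroke, from 0 (shut) to 100 (fully open). In form: [[tx, ty, tz, ax, ay, az, claw], ...]. A call has 1 to 8 rows; each row shifts and turns the pose as measured when the row begins, along the tool's axes as they then stand; what a row does not reach is not made up. A row lasts 1/10 s, in which the tool goes at most 50 mm and 8.59 degrees, less where a joint would pass 70% of its speed; a pose out of reach is approached as far as the arm can. A call is refused whole if a number of a shift passes 0.05 or a number of a turn 0.15, either way. A call with a gripper value outside its range is refused whole. The fingers move at their own pace and stop on an object; the grip force is fixed at half the most. Time passes only in rows, so rows that do not move let the fingers close. It gives the time, the measured TCP pose, the force and the opening at its end, in the units of the state.
- state(): the state, without advancing time (a new reading comes with each control period).
- read_camera(name): name is "scene" or "top" or "wrist"; returns a dict with "img" (420x560x3 uint8, red, green, blue), "fx", "fy", "cx", "cy" (pixels), "R" (3x3) and "t" (3): a world point X has camera coordinates R X + t. Camera axes: x right, y down, z forward; pixel columns grow to the right and rows downward; lengths in mm; the calibration is good to about 2 mm. A picture is of the moment at which its call begins. There is no depth.
- job_done(): hands the job in, once; it reports no verdict.
The state is a dict: "t": time; "joints": joint angles; "qvel": joint speeds; "tau": joint torques, N m; "eef_pos": TCP position; "tcp_rot": TCP orientation; "ft_force": force on the tool from outside, world axes, zero at the start; "moment": the same for the moment, N m; "opening": opening from 0.0 (shut) to 1.0 (fully open).
Only numpy, scipy, OpenCV 4.12 (cv2) and the standard library are available. Lean on these libraries where they do the work, as an engineer would, in place of code of your own. Each camera call takes 0.05 s, during which the arm holds its last target.

## Working session

There is one attempt and no reset: what is moved stays moved. The work goes in short steps, Python scripts to look and compute and a tool call to move; the robot and the scene stay as the last step left them, time stands still between calls to the robot, and variables do not carry over. Pictures are saved under pics/ and viewed, and the job is handed in when it is done.

Besides the shell and the picture viewer there is one more tool, called as name([rows], argument=value, ...), one row to a line, values as JSON. play_rows: Moves the arm, as the interface text tells. Its arguments: {"type":"object","properties":{"moves":{"type":"array"}},"required":["moves"]}

```bash
mkdir -p pics; ls; python3 - <<'E'
from cell import *
import cv2
print(state())
for n in ["scene","top","wrist"]:
    c=read_camera(n); cv2.imwrite(f"pics/{n}0.png",c["img"][:,:,::-1])
    print(n,c["fx"],c["fy"],c["cx"],c["cy"],c["R"],c["t"])
E
```

```text
pics
{'t': 0.0, 'joints': array([ 1.02238233e+00,  4.91588007e-01,  1.55946073e+00, -1.94175174e-05,
        1.09165266e+00, -1.05603789e-01]), 'qvel': array([-0.00091759,  0.00028638,  0.00079983, -0.00103752,  0.00051729,
       -0.00063807]), 'tau': array([-9.07919621e-04, -6.12640929e+01, -2.58183843e+01,  6.92315586e-02,
        4.81304736e-02, -1.28253923e-04]), 'eef_pos': array([267.66977682, 564.53626791, 228.04017027]), 'tcp_rot': array([-3.14048828e+00, -9.97443924e-05,  2.69879135e+00]), 'ft_force': array([-0.31455277,  0.60799837,  1.20140201]), 'moment': array([0.04752928, 0.01809532, 0.01161124]), 'opening': 0.9966099286181607}
scene 399.5494140426475 399.5494140426475 283.7938733427962 208.32056736831555 [[ 0.6708749   0.74153018  0.00773744]
 [ 0.41197824 -0.36400752 -0.83532776]
 [-0.61660425  0.56358808 -0.5496978 ]] [-383.19024049 -182.70015088 1321.43623949]
top 457.5318541430691 457.5318541430691 284.74750787362797 208.26995832846495 [[ 0.01999671 -0.99975551 -0.00943693]
 [-0.98125872 -0.01781564 -0.19186956]
 [ 0.19165452  0.01309683 -0.98137506]] [ -21.15964426  611.42774949 1234.15320863]
wrist 317.4402527650329 317.4402527650329 276.7203414590195 211.09224469160176 [[ 4.28336955e-01  9.03618874e-01 -6.19333650e-04]
 [ 8.74725171e-01 -4.14468518e-01  2.51140843e-01]
 [ 2.26678911e-01 -1.08114650e-01 -9.67950357e-01]] [-623.90162034  -28.50586462  389.89389091]
```

View pics/scene0.png

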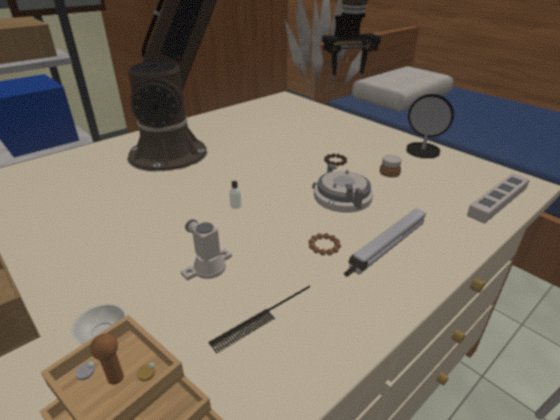

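View pics/top0.png

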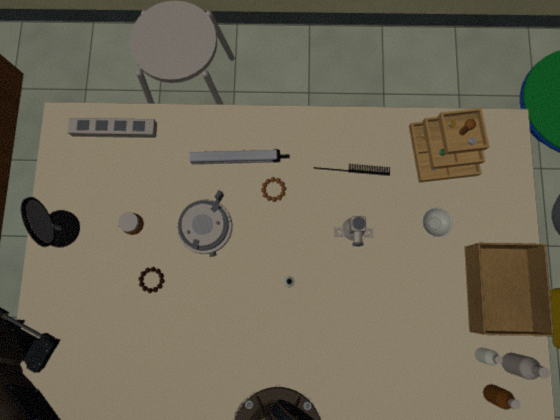

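View pics/wrist0.png

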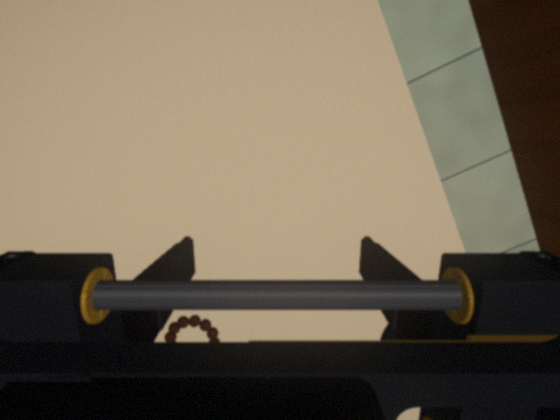

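The top view shows the base at about (204,226), the head at (355,230) and the roll-on bottle at (289,282). In the scene view the base is at (343,188) and the head at (207,250). I'll enlarge those areas.

```bash
cat > h.py <<'E'
from cell import *
import numpy as np, cv2
from scipy.spatial.transform import Rotation as Ro
def ray(c,uv):
    R=np.array(c["R"]);t=np.array(c["t"])
    d=R.T@np.array([(uv[0]-c["cx"])/c["fx"],(uv[1]-c["cy"])/c["fy"],1.]);o=-R.T@t
    return o,d/np.linalg.norm(d)
def onz(c,uv,z):
    o,d=ray(c,uv); return o+d*(z-o[2])/d[2]
def tri(*cu):
    A=0;b=0;rs=[ray(c,u) for c,u in cu]
    for o,d in rs:
        P=np.eye(3)-np.outer(d,d);A=A+P;b=b+P@o
    X=np.linalg.solve(A,b); return X,[np.linalg.norm((np.eye(3)-np.outer(d,d))@(X-o)) for o,d in rs]
def proj(c,X):
    p=np.array(c["R"])@X+np.array(c["t"]);return np.array([c["cx"]+c["fx"]*p[0]/p[2],c["cy"]+c["fy"]*p[1]/p[2]])
def crop(img,x0,y0,w,h,s,name):
    o=cv2.resize(img[y0:y0+h,x0:x0+w],None,fx=s,fy=s,interpolation=cv2.INTER_CUBIC)
    cv2.imwrite(name,o[:,:,::-1])
E
python3 - <<'E'
from h import *
t=cv2.imread("pics/top0.png")[:,:,::-1]; s=cv2.imread("pics/scene0.png")[:,:,::-1]
a=[(t,165,180,80,80),(t,320,195,80,80),(s,300,150,80,80),(s,170,205,80,80)]
rows=[cv2.resize(i[y:y+h,x:x+w],None,fx=5,fy=5,interpolation=cv2.INTER_CUBIC) for i,x,y,w,h in a]
o=np.hstack(rows[:2]);p=np.hstack(rows[2:])
cv2.imwrite("pics/ct.png",o[:,:,::-1]);cv2.imwrite("pics/cs.png",p[:,:,::-1])
E
```

```text
(no output)
```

View pics/ct.png

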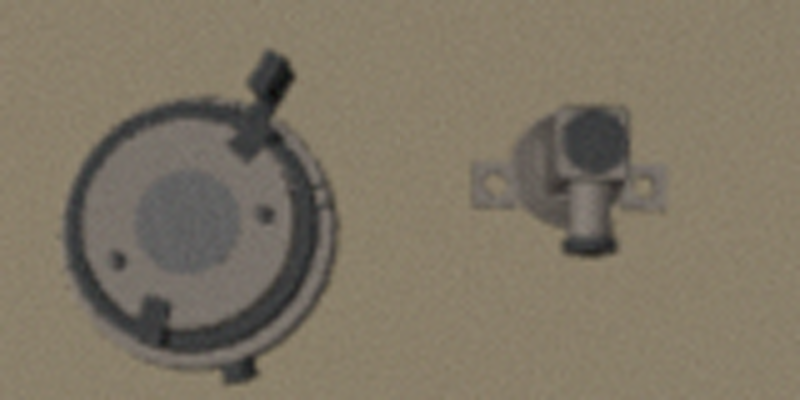

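View pics/cs.png

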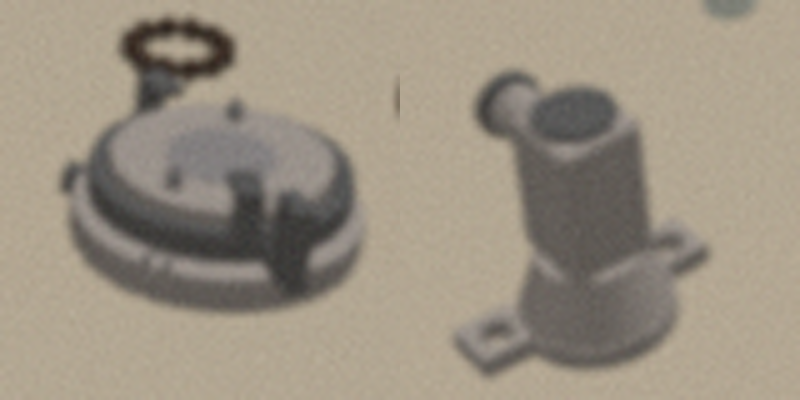

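```bash
python3 - <<'E'
from h import *
t=read_camera("top");s=read_camera("scene")
f=lambda p,o:((p[0]+.5)/5-.5+o[0],(p[1]+.5)/5-.5+o[1])
T1=lambda x,y:f((x,y),(165,180)); T2=lambda x,y:f((x-400,y),(320,195))
S1=lambda x,y:f((x,y),(300,150)); S2=lambda x,y:f((x-400,y),(170,205))
np.set_printoptions(precision=1,suppress=True)
def P(n,a,b): print(n,*tri((t,a),(s,b)))
P("pegR",T1(266,212),S1(175,172)); P("pegL",T1(119,259),S1(236,101))
P("tabtop",T1(273,70),S1(294,200)); P("dial",T1(240,372),S1(72,180))
P("deckc",T1(187,222),S1(222,152))
P("cap",T2(595,137),S2(575,115))
P("earR",T2(643,186),S2(497,332)); P("earL",T2(494,184),S2(674,243))
P("nozzle",T2(590,245),S2(498,103))
for z in(62,):print(onz(t,T1(266,212),z),onz(t,T1(119,259),z))
print("deck",onz(t,T1(187,222),50),"dial",onz(t,T1(240,370),12),"tab",onz(t,T1(273,70),76))
print("cap108",onz(t,T2(595,137),108),"ears",onz(t,T2(643,186),10),onz(t,T2(494,184),10),"noz",onz(t,T2(590,245),90))
E
```

```text
pegR [569.2 178.4  59.8] [np.float64(0.5653027951354963), np.float64(0.5653027951355627)]
pegL [541.  259.4  61.8] [np.float64(0.886561019187197), np.float64(0.8865610191870315)]
tabtop [647.2 175.5  78.6] [np.float64(0.8915387520359201), np.float64(0.8915387520358871)]
dial [482.7 195.9  10.9] [np.float64(0.6553321008483287), np.float64(0.6553321008483534)]
deckc [563.6 223.7  52.6] [np.float64(0.1879820672420064), np.float64(0.18798206724204095)]
cap [ 568.1 -210.3  107.3] [np.float64(0.1204103159493615), np.float64(0.12041031594924904)]
earR [ 556.2 -252.4    9.5] [np.float64(0.0002292267193246743), np.float64(0.00022922671935474717)]
earL [ 556.5 -165.     9.1] [np.float64(1.2656788262362293), np.float64(1.265678826236299)]
nozzle [ 511.4 -212.2   83.7] [np.float64(2.094812588382929), np.float64(2.0948125883830016)]
[568.5 177.6  62. ] [540.3 258.7  62. ]
deck [563.8 224.1  50. ] dial [484.1 196.2  12. ] tab [647.1 175.3  76. ]
cap108 [ 568.1 -210.1  108. ] ears [ 556.2 -252.3   10. ] [ 555.7 -166.    10. ] noz [ 511.6 -209.5   90. ]
```

```bash
cat >> h.py <<'E'
def plan(pos,yaw,z=None):
    """remaining shift in tool axes (m) and az"""
    s=state();p=np.array(s["eef_pos"]);R=Ro.from_euler("xyz",s["tcp_rot"]).as_matrix()
    d=R.T@(np.array(pos)-p)/1000
    Rt=Ro.from_euler("xyz",[np.pi,0,yaw]).as_matrix()
    rv=Ro.from_matrix(R.T@Rt).as_rotvec()
    print("t",round(s["t"],2),"pos",p.round(1),"rot",np.array(s["tcp_rot"]).round(4),"j",np.array(s["joints"]).round(2),"F",np.array(s["ft_force"]).round(1),"op",round(s["opening"],3))
    print("shift",d.round(4),"rotvec",rv.round(4))
E
python3 - <<'E'
from h import *
c=read_camera("wrist");s=state();R=Ro.from_euler("xyz",s["tcp_rot"]).as_matrix()
cp=-c["R"].T@c["t"];print("cam in tool",R.T@(cp-s["eef_pos"]),"axes",(c["R"]@R).round(3))
plan([564,224,300],np.pi)
E
```

```text
cam in tool [  70.40184488   -0.84190943 -155.96038833] axes [[ 0.     1.    -0.   ]
 [-0.968  0.    -0.251]
 [-0.251  0.     0.968]]
t 0.3 pos [267.8 564.7 228.5] rot [-3.1413 -0.      2.6988] j [ 1.02  0.49  1.56 -0.    1.09 -0.11] F [-0.2 -0.1  0.3] op 1.002
shift [-0.4136 -0.1809 -0.0715] rotvec [-3.000e-04 -1.000e-04 -4.428e-01]
```

play_rows([
  [-0.04,-0.02,0,0,0,-0.05,100],
  [-0.04,-0.02,0,0,0,-0.05,100],
  [-0.04,-0.02,0,0,0,-0.05,100],
  [-0.04,-0.02,0,0,0,-0.05,100],
  [-0.04,-0.02,0,0,0,-0.05,100],
  [-0.035,-0.03,0,0,0,-0.05,100],
  [-0.035,-0.03,0,0,0,-0.05,100],
  [-0.03,-0.03,0,0,0,-0.05,100],
])

```text
t: 1.1
eef_pos: [515.2, 296.3, 228.0]
tcp_rot: [3.141, 0.0, 3.123]
ft_force: [0.6, 0.8, 0.5]
opening: 0.999
```

```bash
python3 - <<'E'
from h import *
plan([564,224,230],np.pi)
E
```

```text
t 1.1 pos [515.2 296.3 228. ] rot [3.1408e+00 1.0000e-04 3.1228e+00] j [ 0.41  0.45  1.64  0.    1.06 -1.14] F [0.6 0.8 0.5] op 0.999
shift [-0.0501 -0.0713 -0.002 ] rotvec [ 0.0008  0.0002 -0.0188]
```

play_rows([
  [-0.025,-0.035,0,0,0,-0.01,100],
  [-0.025,-0.03,0,0,0,-0.01,100],
  [0,0,0,0,0,0,100],
])

```text
t: 1.4
eef_pos: [568.9, 223.7, 227.7]
tcp_rot: [3.141, 0.001, 3.141]
ft_force: [-0.8, 1.0, 0.7]
opening: 0.999
```

```bash
python3 - <<'E'
from h import *
plan([564,224,230],np.pi)
c=read_camera("wrist");import pickle;pickle.dump(c,open("w1.pkl","wb"))
cv2.imwrite("pics/w1.png",c["img"][:,:,::-1])
crop(c["img"],150,60,250,200,3,"pics/w1c.png")
E
```

```text
t 1.4 pos [568.9 223.7 227.7] rot [3.1412e+00 9.0000e-04 3.1411e+00] j [ 0.27  0.47  1.6   0.    1.07 -1.3 ] F [-0.8  1.   0.7] op 0.999
shift [ 0.0049  0.0003 -0.0023] rotvec [ 0.0004  0.0009 -0.0004]
```

View pics/w1c.png

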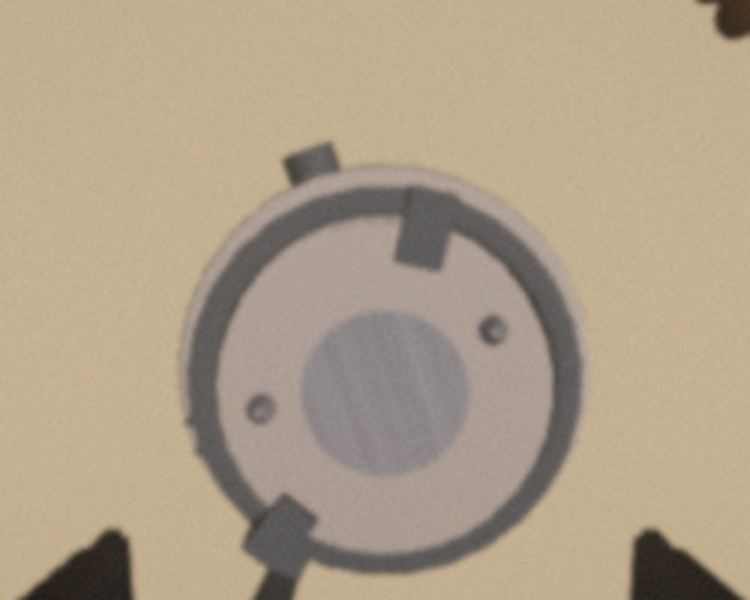

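The wrist crop shows the peg tips at (264,407) and (494,330), the deck disc at (385,393), the lips at (425,230) and (281,535), and the dial at (311,163).

```bash
python3 - <<'E'
from h import *
import pickle
np.set_printoptions(precision=1,suppress=True)
c=pickle.load(open("w1.pkl","rb"));t=read_camera("top")
f=lambda x,y:((x+.5)/3-.5+150,(y+.5)/3-.5+60)
a=onz(c,f(264,407),62);b=onz(c,f(494,330),62)
d=onz(c,f(385,393),50)
yaw=np.arctan2(-(b-a)[0],(b-a)[1]);m=(a+b)/2
print(a,b,np.linalg.norm(a-b),"yaw",yaw,"origin",m+10*np.array([np.cos(yaw),np.sin(yaw),0]),"disc",d)
g=lambda p:((p[0]+.5)/5-.5+165,(p[1]+.5)/5-.5+180)
print(tri((c,f(264,407)),(t,g((266,212)))),tri((c,f(494,330)),(t,g((119,259)))))
for n,p in(("lip1",(425,230)),("lip2",(281,535))):
  q=onz(c,f(*p),69)-d;print(n,np.hypot(q[0],q[1]),np.degrees(np.arctan2(q[1],q[0])-yaw))
q=onz(c,f(311,165),12)-d;print("dial",q,np.degrees(np.arctan2(q[1],q[0])-yaw))
# disc by mask
hsv=cv2.cvtColor(c["img"],cv2.COLOR_RGB2HSV)
plan([567,-210,230],np.pi)
E
```

```text
[565.1 182.8  62. ] [538.6 261.2  62. ] 82.81367089572241 yaw 0.32553121054909046 origin [561.3 225.2  62. ] disc [562.5 224.5  50. ]
(array([570.3, 180.5,  42.7]), [np.float64(1.2552876479641535), np.float64(1.2552876479639818)]) (array([542.3, 263.7,  40.6]), [np.float64(1.024748413505912), np.float64(1.024748413506009)])
lip1 58.36295186659075 148.73274579547834
lip2 59.18668746203522 -56.55086901400498
dial [-79.3 -27.5 -38. ] -179.48980370118846
t 1.5 pos [566.7 226.4 227.7] rot [ 3.1 -0.  -3.1] j [ 0.3  0.5  1.6  0.   1.1 -1.3] F [-0.3  0.5 -0.5] op 1.004
shift [ 0.  -0.4 -0. ] rotvec [ 0. -0.  0.]
```

```bash
python3 - <<'E'
from h import *
import pickle
np.set_printoptions(precision=2,suppress=True)
for k in range(3):
    s=state();c=read_camera("wrist");print(s["t"],s["eef_pos"],-c["R"].T@c["t"], state()["eef_pos"])
pickle.dump(c,open("w2.pkl","wb"))
R=Ro.from_euler("xyz",s["tcp_rot"]).as_matrix();print(R.T@(-c["R"].T@c["t"]-s["eef_pos"]))
crop(c["img"],190,140,180,120,4,"pics/w2c.png")
E
```

```text
1.5 [566.74 226.44 227.69] [496.03 225.56 383.73] [566.15 227.32 227.81]
1.55 [566.15 227.32 227.81] [495.46 226.35 383.83] [565.87 227.87 227.9 ]
1.6 [565.87 227.87 227.9 ] [495.15 226.83 383.94] [565.74 228.16 227.95]
[  70.73   -0.64 -156.03]
```

View pics/w2c.png

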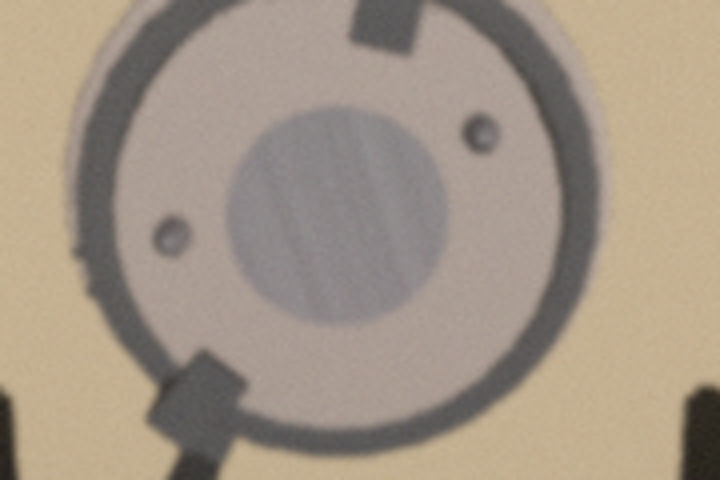

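```bash
python3 - <<'E'
from h import *
import pickle
np.set_printoptions(precision=1,suppress=True)
c=pickle.load(open("w2.pkl","rb"))
f=lambda x,y:((x+.5)/4-.5+190,(y+.5)/4-.5+140)
for z in (50,62):
  a=onz(c,f(172,236),z);b=onz(c,f(481,133),z)
  yaw=np.arctan2(-(b-a)[0],(b-a)[1]);m=(a+b)/2
  print(z,a,b,np.linalg.norm(a-b),"yaw %.4f"%yaw,"origin",m+10*np.array([np.cos(yaw),np.sin(yaw),0]))
print("disc",onz(c,f(337,214.5),50))
q=onz(c,f(481,133),62)
plan([567,-210,228],np.pi)
E
```

```text
50 [568.1 180.   50. ] [540.1 262.2  50. ] 86.92365653489948 yaw 0.3284 origin [563.6 224.3  50. ]
62 [565.5 181.7  62. ] [538.5 261.   62. ] 83.8000443530182 yaw 0.3284 origin [561.5 224.5  62. ]
disc [562.1 224.3  50. ]
t 1.65 pos [565.7 228.2 228. ] rot [ 3.1  0.  -3.1] j [ 0.3  0.5  1.6  0.   1.1 -1.3] F [-0.5  0.3  0.2] op 0.999
shift [ 0.  -0.4 -0. ] rotvec [0. 0. 0.]
```

play_rows([
  [0,-0.03,0,0,0,0,100],
  [0,-0.05,0,0,0,0,100],
  [0,-0.05,0,0,0,0,100],
  [0,-0.05,0,0,0,0,100],
  [0,-0.05,0,0,0,0,100],
  [0,-0.05,0,0,0,0,100],
  [0,-0.05,0,0,0,0,100],
  [0,-0.05,0,0,0,0,100],
])

```text
t: 2.45
eef_pos: [568.2, -146.9, 228.9]
tcp_rot: [3.139, 0.003, -3.113]
ft_force: [0.4, -0.5, -0.3]
opening: 0.997
```

```bash
python3 - <<'E'
from h import *
plan([567,-210,228],np.pi)
E
```

```text
t 2.45 pos [ 568.2 -146.9  228.9] rot [ 3.1395e+00  3.1000e-03 -3.1127e+00] j [-0.37  0.44  1.66  0.    1.05 -1.97] F [ 0.4 -0.5 -0.3] op 0.997
shift [ 0.003  -0.063   0.0007] rotvec [0.0022 0.0031 0.0289]
```

play_rows([
  [0,-0.035,0,0,0,0.02,100],
  [0,-0.02,0,0,0,0,100],
  [0,-0.005,0,0,0,0,100],
  [0,0,0,0,0,0,100],
  [0,0,0,0,0,0,100],
])

```text
t: 2.95
eef_pos: [569.6, -208.4, 229.0]
tcp_rot: [3.14, 0.004, -3.132]
ft_force: [-0.1, 0.2, 0.9]
opening: 1.003
```

```bash
python3 - <<'E'
from h import *
import pickle
plan([567,-210,228],np.pi)
c=read_camera("wrist");pickle.dump(c,open("w3.pkl","wb"))
crop(c["img"],150,100,250,200,3,"pics/w3c.png")
E
```

```text
t 2.95 pos [ 569.6 -208.4  229. ] rot [ 3.1396  0.0035 -3.1323] j [-0.46  0.46  1.61  0.    1.07 -2.04] F [-0.1  0.2  0.9] op 1.003
shift [ 0.0026 -0.0016  0.001 ] rotvec [0.002  0.0035 0.0093]
```

View pics/w3c.png

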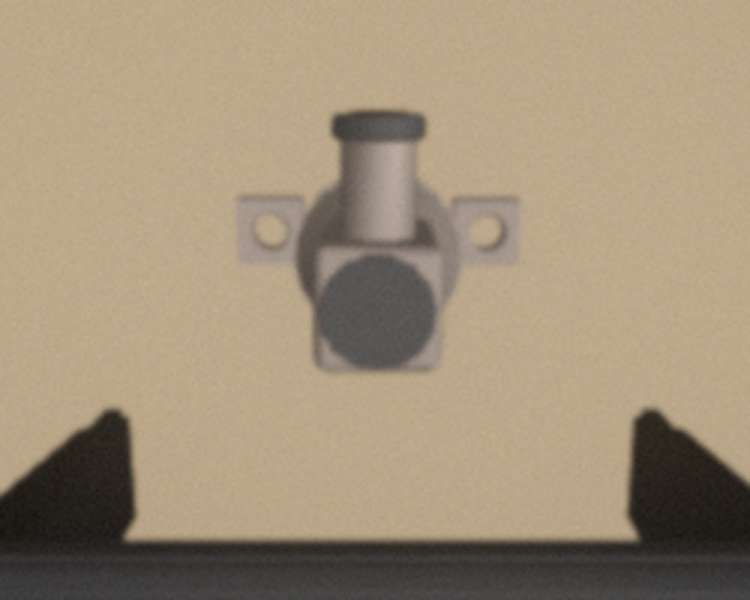

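The wrist crop shows the ear holes at (271,231) and (487,231), the cap at (378,313) and the nozzle lip at (379,126). The head is square to the jaws.

```bash
python3 - <<'E'
from h import *
import pickle
np.set_printoptions(precision=1,suppress=True)
c=pickle.load(open("w3.pkl","rb"));t=read_camera("top")
f=lambda x,y:((x+.5)/3-.5+150,(y+.5)/3-.5+100)
for z in (5,10):
  a=onz(c,f(271,231),z);b=onz(c,f(487,231),z)
  yaw=np.arctan2(-(b-a)[0],(b-a)[1]);m=(a+b)/2
  print(z,a,b,np.linalg.norm(a-b),"yaw %.4f"%yaw,"origin",m+10*np.array([np.cos(yaw),np.sin(yaw),0]))
q=onz(c,f(378,313),108);n=onz(c,f(379,126),90);print("cap",q,"lip",n)
f2=lambda p:((p[0]-400+.5)/5-.5+320,(p[1]+.5)/5-.5+195)
print(tri((c,f(378,313)),(t,f2((595,137)))))
plan([567,-209.5,75],np.pi+.005)
E
```

```text
5 [ 556.  -252.9    5. ] [ 555.2 -166.3    5. ] 86.60663515849474 yaw 0.0091 origin [ 565.6 -209.5    5. ]
10 [ 555.2 -252.3   10. ] [ 554.4 -166.9   10. ] 85.46645012542048 yaw 0.0091 origin [ 564.8 -209.5   10. ]
cap [ 564.7 -209.8  108. ] lip [ 510.8 -210.    90. ]
(array([ 567.8, -210.4,  101.1]), [np.float64(1.546685712648265), np.float64(1.5466857126483902)])
t 3.05 pos [ 569.7 -208.3  229.1] rot [ 3.1  0.  -3.1] j [-0.5  0.5  1.6  0.   1.1 -2. ] F [ 0.4 -0.7 -0.9] op 0.998
shift [ 0.  -0.   0.2] rotvec [0. 0. 0.]
```

play_rows([
  [0.003,-0.001,0.03,0.002,0.003,0.004,100],
  [0,0,0.04,0,0,0,100],
  [0,0,0.035,0,0,0,100],
  [0,0,0.02,0,0,0,100],
  [0,0,0.015,0,0,0,100],
  [0,0,0.005,0,0,0,100],
  [0,0,0,0,0,0,100],
])

```text
t: 3.75
eef_pos: [569.3, -201.9, 81.7]
tcp_rot: [-3.14, 0.005, -3.126]
ft_force: [0.2, 0.1, 0.4]
opening: 0.999
```

```bash
python3 - <<'E'
from h import *
plan([567,-209.6,75],np.pi+.006)
E
```

```text
t 3.75 pos [ 569.3 -201.9   81.7] rot [-3.1397  0.0049 -3.1264] j [-0.45  0.64  1.75  0.    0.75 -2.04] F [0.2 0.1 0.4] op 0.999
shift [ 0.0024 -0.0077  0.0067] rotvec [-0.0019  0.0049  0.0092]
```

play_rows([
  [0.002,-0.005,0.006,-0.001,0.004,0.008,100],
  [0,-0.002,0,0,0,0,100],
  [0,0,0,0,0,0,100],
  [0,0,0,0,0,0,100],
])

```text
t: 4.15
eef_pos: [568.5, -209.4, 78.0]
tcp_rot: [-3.139, 0.004, -3.134]
ft_force: [0.4, 0.4, -0.4]
opening: 0.998
```

```bash
python3 - <<'E'
from h import *
plan([567,-209.6,75],np.pi+.006)
E
```

```text
t 4.15 pos [ 568.5 -209.4   78. ] rot [-3.139   0.0042 -3.1343] j [-0.46  0.64  1.75 -0.    0.75 -2.04] F [ 0.4  0.4 -0.4] op 0.998
shift [ 0.0015 -0.0002  0.003 ] rotvec [-0.0026  0.0042  0.0013]
```

play_rows([
  [0.001,0,0.003,-0.003,0.004,0,100],
  [0,0,0,-0.002,0.003,0,100],
  [0,0,0,0,0,0,50],
  [0,0,0,0,0,0,30],
  [0,0,0,0,0,0,20],
  [0,0,0,0,0,0,20],
  [0,0,0,0,0,0,20],
])

```text
t: 4.85
eef_pos: [567.6, -209.6, 75.6]
tcp_rot: [3.139, -0.002, -3.134]
ft_force: [0.1, -0.1, -0.7]
opening: 0.636
```

```bash
python3 - <<'E'
from h import *
plan([567,-209.6,75],np.pi+.006)
E
```

```text
t 4.85 pos [ 567.6 -209.6   75.6] rot [ 3.1393e+00 -2.2000e-03 -3.1345e+00] j [-0.46  0.65  1.75  0.    0.75 -2.04] F [ 0.1 -0.1 -0.7] op 0.636
shift [0.0006 0.     0.0006] rotvec [ 0.0023 -0.0022  0.0011]
```

play_rows([
  [0,0,0,0.001,-0.001,0,0],
  [0,0,0,0,0,0,0],
  [0,0,0,0,0,0,0],
  [0,0,0,0,0,0,0],
  [0,0,0,0,0,0,0],
  [0,0,0,0,0,0,0],
])

```text
t: 5.45
eef_pos: [567.6, -209.6, 75.6]
tcp_rot: [3.14, -0.001, -3.134]
ft_force: [-1.1, 0.1, 0.3]
opening: 0.423
```

```bash
python3 - <<'E'
from h import *
plan([567,-209.6,75],np.pi+.006)
E
```

```text
t 5.45 pos [ 567.6 -209.6   75.6] rot [ 3.1405e+00 -1.2000e-03 -3.1343e+00] j [-0.46  0.65  1.75  0.    0.75 -2.04] F [-1.1  0.1  0.3] op 0.423
shift [ 0.0006 -0.      0.0006] rotvec [ 0.0011 -0.0012  0.0013]
```

play_rows([
  [0,0,-0.01,0,0,0,0],
  [0,0,-0.03,0,0,0,0],
  [0,0.01,-0.04,0,0,0,0],
  [0,0.03,-0.03,0,0,-0.03,0],
  [0,0.04,0,0,0,-0.03,0],
  [0,0.045,0,0,0,-0.03,0],
  [0,0.045,0,0,0,-0.03,0],
  [0,0.045,0,0,0,-0.03,0],
])

```text
t: 6.25
eef_pos: [552.4, 6.5, 193.9]
tcp_rot: [3.14, 0.0, -2.988]
ft_force: [0.7, -0.2, -2.0]
opening: 0.417
```

```bash
python3 - <<'E'
from h import *
plan([565,224,180],np.pi+.329)
E
```

```text
t 6.25 pos [552.4   6.5 193.9] rot [ 3.1395e+00  5.0000e-04 -2.9877e+00] j [-0.11  0.43  1.78  0.    0.93 -1.84] F [ 0.7 -0.2 -2. ] op 0.417
shift [-0.0458  0.2129  0.0144] rotvec [ 0.002   0.0007 -0.1751]
```

play_rows([
  [-0.01,0.045,0,0,0,-0.03,0],
  [-0.01,0.04,0,0,0,-0.03,0],
  [-0.012,0.04,0,0,0,-0.03,0],
  [-0.01,0.03,0,0,0,-0.03,0],
  [-0.01,0.02,0,0,0,-0.02,0],
  [-0.005,0.01,0,0,0,-0.01,0],
  [0,0,0,0,0,0,0],
])

```text
t: 6.95
eef_pos: [565.9, 213.0, 198.6]
tcp_rot: [3.139, 0.002, -2.825]
ft_force: [-0.9, 0.1, -2.2]
opening: 0.42
```

```bash
python3 - <<'E'
from h import *
plan([565,224,180],np.pi+.329)
E
```

```text
t 6.95 pos [565.9 213.  198.6] rot [ 3.1392e+00  2.0000e-03 -2.8251e+00] j [ 0.25  0.49  1.65  0.    1.   -1.64] F [-0.9  0.1 -2.2] op 0.42
shift [-0.0025  0.0107  0.0187] rotvec [ 0.0024  0.002  -0.0125]
```

play_rows([
  [-0.002,0.01,0.015,0.002,0.002,-0.012,0],
  [0,0,0.01,0,0,0,0],
  [0,0,0.01,0,0,0,0],
  [0,0,0,0,0,0,0],
  [0,0,0,0,0,0,0],
])

```text
t: 7.45
eef_pos: [564.1, 220.0, 159.7]
tcp_rot: [-3.141, -0.003, -2.817]
ft_force: [-0.1, -0.6, -1.9]
opening: 0.417
```

```bash
python3 - <<'E'
from h import *
plan([565,224,150],np.pi+.329)
w=read_camera("wrist")["img"];t=read_camera("top")["img"];s=read_camera("scene")["img"]
g=lambda i,x,y,w,h,k:cv2.resize(i[y:y+h,x:x+w],None,fx=k,fy=k,interpolation=cv2.INTER_CUBIC)
o=np.hstack([g(t,165,170,80,100,5),g(s,300,120,80,100,5)])
cv2.imwrite("pics/h1.png",o[:,:,::-1]);crop(w,150,60,250,200,3,"pics/h1w.png")
E
```

```text
t 7.45 pos [564.1 220.  159.7] rot [-3.1415e+00 -3.1000e-03 -2.8166e+00] j [ 0.26  0.54  1.68 -0.    0.93 -1.63] F [-0.1 -0.6 -1.9] op 0.417
shift [-0.0022  0.0035  0.0097] rotvec [-0.0001 -0.0031 -0.004 ]
```

View pics/h1.png

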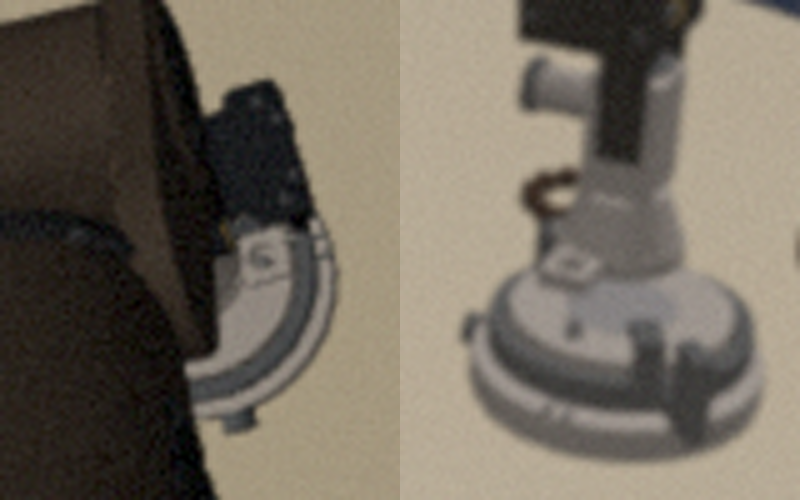

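View pics/h1w.png

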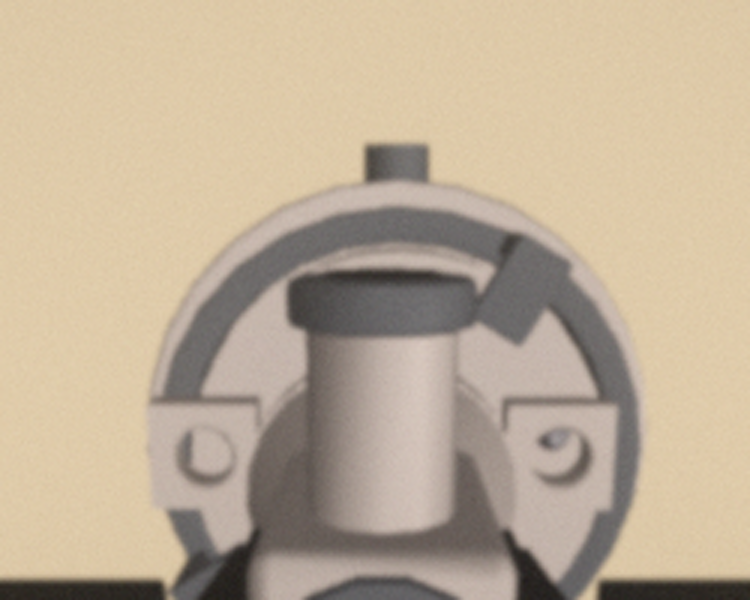

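The wrist crop shows the ear holes at (206,456) and (561,455), with the right peg visible at (560,438). The dial at (397,162) is about 16 crop px right of the nozzle axis, so the head has to go about 4 mm along +tool y.

play_rows([
  [-0.001,0.002,0.004,0,-0.003,-0.004,0],
  [0,0.002,0.004,0,0,0,0],
  [0,0,0,0,0,0,0],
  [0,0,0,0,0,0,0],
  [0,0,0,0,0,0,0],
])

```text
t: 8.1
eef_pos: [564.2, 224.9, 152.5]
tcp_rot: [-3.141, 0.003, -2.812]
ft_force: [0.5, -0.5, -3.6]
opening: 0.417
```

```bash
python3 - <<'E'
from h import *
import pickle
plan([565,224,150],np.pi+.329)
c=read_camera("wrist");w=c["img"];pickle.dump(c,open("w4.pkl","wb"))
crop(w,150,60,250,200,3,"pics/h2w.png")
E
```

```text
t 8.1 pos [564.2 224.9 152.5] rot [-3.1413e+00  2.9000e-03 -2.8118e+00] j [ 0.27  0.55  1.69 -0.    0.9  -1.63] F [ 0.5 -0.5 -3.6] op 0.417
shift [-0.0004 -0.0011  0.0025] rotvec [-0.0003  0.0029  0.0008]
```

View pics/h2w.png

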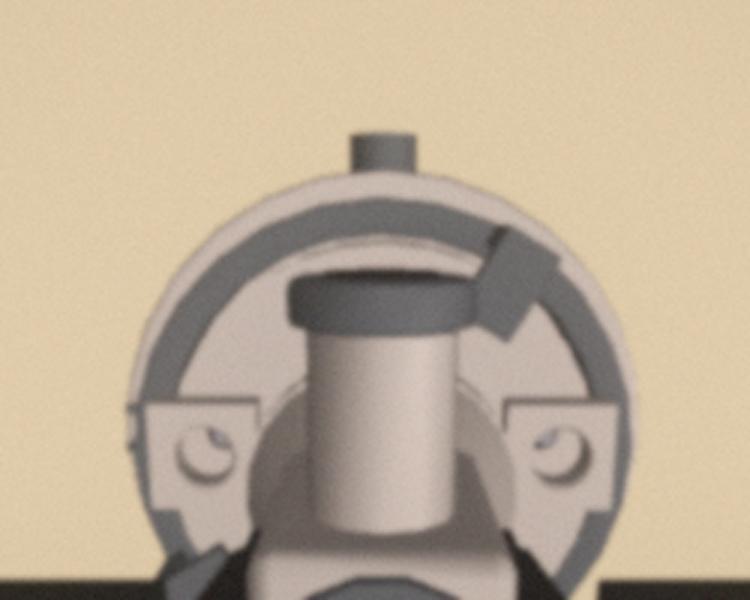

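Both pegs now show through the holes, symmetrically, at (219,437) and (546,438). I'll work out the offsets.

```bash
python3 - <<'E'
from h import *
import pickle
np.set_printoptions(precision=1,suppress=True)
c=pickle.load(open("w4.pkl","rb"));s=state();R=Ro.from_euler("xyz",s["tcp_rot"]).as_matrix();p=np.array(s["eef_pos"])
f=lambda x,y:((x+.5)/3-.5+150,(y+.5)/3-.5+60)
zt=p[2]-75.6+10
tf=lambda X:(R.T@(X-p))[:2]
for n,h,g in (("L",(206,456),(219,437)),("R",(561,455),(546,438))):
    H=tf(onz(c,f(*h),zt));G=tf(onz(c,f(*g),60));print(n,"hole",H,"peg",G,"peg-hole",G-H)
D=onz(c,f(383,152),12);print("dial",tf(D),"lip nozzle",tf(onz(c,f(382,303),p[2]+6)))
plan([565,224,150],np.pi+.329)
E
```

```text
L hole [ 13.  -42.6] peg [ 11.2 -44. ] peg-hole [-1.8 -1.4]
R hole [13.3 42.8] peg [11.  43.8] peg-hole [-2.3  1. ]
dial [86.8  0. ] lip nozzle [56.5 -0.3]
t 8.15 pos [564.3 224.9 152.6] rot [-3.1  0.  -2.8] j [ 0.3  0.6  1.7 -0.   0.9 -1.6] F [-0.  -0.2 -2.3] op 0.418
shift [-0. -0.  0.] rotvec [-0.  0.  0.]
```

play_rows([
  [-0.001,0,0.004,0,0.002,0,0],
  [0,0,0.005,0,0,0,0],
  [0,0,0,0,0,0,0],
  [0,0,0,0,0,0,0],
])

```text
t: 8.55
eef_pos: [565.4, 225.2, 142.8]
tcp_rot: [-3.141, 0.001, -2.812]
ft_force: [-0.4, -0.2, -1.7]
opening: 0.419
```

```bash
python3 - <<'E'
from h import *
import pickle
plan([565,224.5,140],np.pi+.329)
c=read_camera("wrist");w=c["img"];pickle.dump(c,open("w5.pkl","wb"))
crop(w,190,180,180,80,4,"pics/h3w.png")
E
```

```text
t 8.55 pos [565.4 225.2 142.8] rot [-3.1413e+00  9.0000e-04 -2.8119e+00] j [ 0.27  0.56  1.69 -0.    0.89 -1.63] F [-0.4 -0.2 -1.7] op 0.419
shift [ 0.0006 -0.0006  0.0028] rotvec [-0.0003  0.0009  0.0007]
```

View pics/h3w.png

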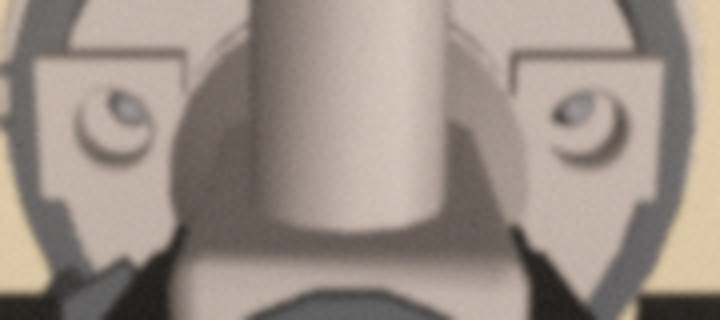

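```bash
python3 - <<'E'
from h import *
import pickle
np.set_printoptions(precision=1,suppress=True)
c=pickle.load(open("w5.pkl","rb"));s=state()
f=lambda x,y:((x+.5)/4-.5+190,(y+.5)/4-.5+180)
z=s["eef_pos"][2]-75.6;R=Ro.from_euler("xyz",s["tcp_rot"]).as_matrix()
for h,g in (((116,125),(127,106)),((590,125),(574,107))):
    H=onz(c,f(*h),z+10);
    for zz in (z,62,57,50):
        X=H.copy();X[2]=zz;u=(proj(c,X)-[190,180]+.5)*4-.5;print(round(zz),u,end=" ")
    for zz in(62,57): print("peg-hole tool",(R.T@(onz(c,f(*g),zz)-H))[:2],end=' ')
    print()
plan([565,224.5,140],np.pi+.329)
E
```

```text
67 [125.5 111.6] 62 [130.  105.2] 57 [134.3  99.2] 50 [140.   91.1] peg-hole tool [-0.1 -0.6] peg-hole tool [-1.4 -1.5] 
67 [580.2 111.6] 62 [575.5 105.2] 57 [571.1  99.1] 50 [565.2  91.1] peg-hole tool [-0.3 -0.3] peg-hole tool [-1.6  0.6] 
t 8.6 pos [565.3 225.2 142.7] rot [-3.1  0.  -2.8] j [ 0.3  0.6  1.7 -0.   0.9 -1.6] F [-0.2  0.7 -2.7] op 0.418
shift [ 0. -0.  0.] rotvec [-0.  0.  0.]
```

play_rows([
  [-0.0004,-0.0004,0.003,0,0,0,0],
  [0,0,0.003,0,0,0,0],
  [0,0,0.003,0,0,0,0],
  [0,0,0.002,0,0,0,0],
  [0,0,0,0,0,0,0],
  [0,0,0,0,0,0,0],
])

```text
t: 9.2
eef_pos: [565.8, 224.9, 130.7]
tcp_rot: [-3.141, 0.001, -2.812]
ft_force: [0.1, -0.1, -2.6]
opening: 0.419
```

```bash
python3 - <<'E'
from h import *
import pickle
plan([565,224.5,126],np.pi+.329)
c=read_camera("wrist");w=c["img"];pickle.dump(c,open("w6.pkl","wb"))
crop(w,190,180,180,80,4,"pics/h4w.png")
E
```

```text
t 9.2 pos [565.8 224.9 130.7] rot [-3.1413e+00  7.0000e-04 -2.8120e+00] j [ 0.27  0.58  1.7  -0.    0.86 -1.63] F [ 0.1 -0.1 -2.6] op 0.419
shift [ 0.0009 -0.0001  0.0047] rotvec [-0.0003  0.0007  0.0006]
```

View pics/h4w.png

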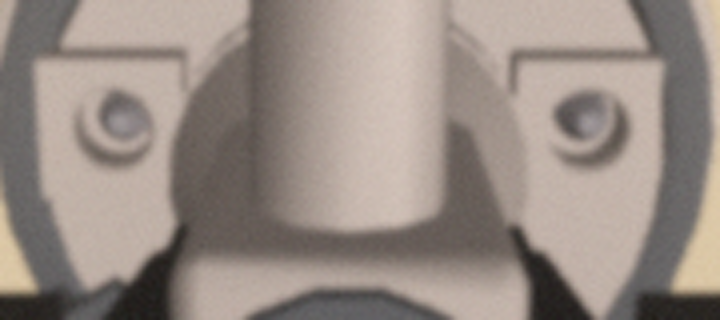

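play_rows([
  [0.0006,0,0.002,0,0,0,0],
  [0,0,0.002,0,0,0,0],
  [0,0,0.001,0,0,0,0],
  [0,0,0.001,0,0,0,0],
  [0,0,0.001,0,0,0,0],
  [0,0,0,0,0,0,0],
])

```text
t: 9.85
eef_pos: [565.6, 224.8, 125.9]
tcp_rot: [-3.141, 0.003, -2.812]
ft_force: [-0.3, 0.3, -2.3]
opening: 0.414
```

play_rows([
  [0,0,0.001,0,0.001,0,0],
  [0,0,0.001,0,0,0,0],
  [0,0,0.001,0,0,0,0],
  [0,0,0,0,0,0,0],
])

```text
t: 10.25
eef_pos: [565.9, 224.9, 125.8]
tcp_rot: [-3.141, 0.004, -2.812]
ft_force: [-1.0, -0.0, -1.8]
opening: 0.418
```

```bash
python3 - <<'E'
from h import *
plan([565,224.5,125],np.pi+.329)
w=read_camera("wrist")["img"];s=read_camera("scene")["img"]
g=lambda i,x,y,w,h,k:cv2.resize(i[y:y+h,x:x+w],None,fx=k,fy=k,interpolation=cv2.INTER_CUBIC)
o=np.hstack([g(s,300,130,80,100,5),g(w,190,170,100,125,4)]);cv2.imwrite("pics/h5.png",o[:,:,::-1])
E
```

```text
t 10.25 pos [565.9 224.9 125.8] rot [-3.1413  0.0037 -2.8124] j [ 0.27  0.58  1.71 -0.    0.85 -1.63] F [-1.  -0.  -1.8] op 0.418
shift [ 0.001  -0.0001  0.0007] rotvec [-0.0003  0.0037  0.0001]
```

View pics/h5.png

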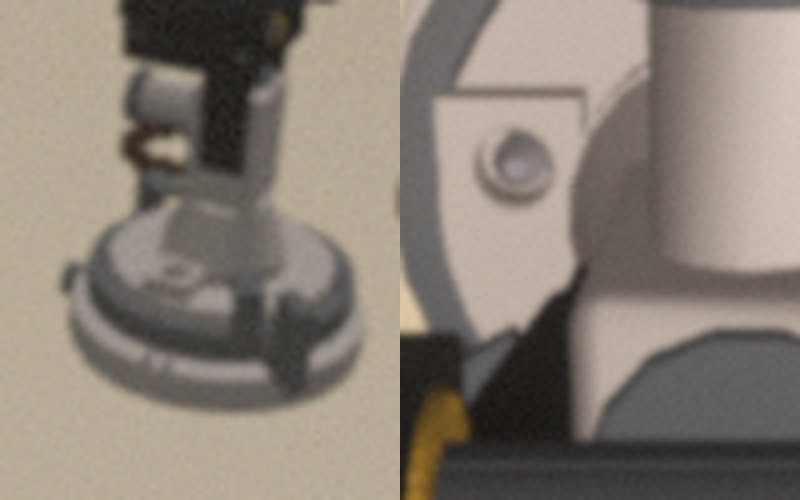

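play_rows([
  [0.0005,0,0.003,0,0.002,0,0],
  [0,0,0.003,0,0,0,0],
  [0,0,0,0,0,0,0],
])

```text
t: 10.65
eef_pos: [566.8, 225.2, 126.2]
tcp_rot: [-3.141, 0.008, -2.812]
ft_force: [0.7, 0.3, -2.8]
opening: 0.42
```

```bash
python3 - <<'E'
from h import *
plan([565,224.5,125],np.pi+.329)
E
```

```text
t 10.65 pos [566.8 225.2 126.2] rot [-3.1409  0.0082 -2.8124] j [ 0.27  0.58  1.71 -0.    0.85 -1.63] F [ 0.7  0.3 -2.8] op 0.42
shift [ 0.0019 -0.0001  0.0011] rotvec [-0.0007  0.0082  0.0002]
```

play_rows([
  [0.001,0,0,0.0005,0.006,0,0],
  [0,0,0.002,0,0,0,0],
])

```text
t: 10.85
eef_pos: [566.0, 224.9, 125.3]
tcp_rot: [-3.14, 0.003, -2.812]
ft_force: [-12.0, -3.8, 35.4]
opening: 0.418
```

```bash
python3 - <<'E'
from h import *
import pickle
plan([565,224.5,125],np.pi+.329)
c=read_camera("wrist");w=c["img"];s=read_camera("scene")["img"]
plan([565,224.5,125],np.pi+.329)
crop(w,150,60,250,200,3,"pics/h6w.png");crop(s,300,130,80,100,6,"pics/h6s.png")
E
```

```text
t 10.85 pos [566.  224.9 125.3] rot [-3.1402e+00  2.6000e-03 -2.8124e+00] j [ 0.27  0.58  1.7  -0.    0.85 -1.63] F [-12.   -3.8  35.4] op 0.418
shift [ 0.001  -0.      0.0003] rotvec [-0.0014  0.0026  0.0002]
t 10.95 pos [565.9 224.8 125.4] rot [-3.1402e+00  2.7000e-03 -2.8124e+00] j [ 0.27  0.58  1.71 -0.    0.85 -1.63] F [-6.5 -2.2 16. ] op 0.418
shift [ 0.001  -0.      0.0004] rotvec [-0.0014  0.0027  0.0002]
```

View pics/h6w.png

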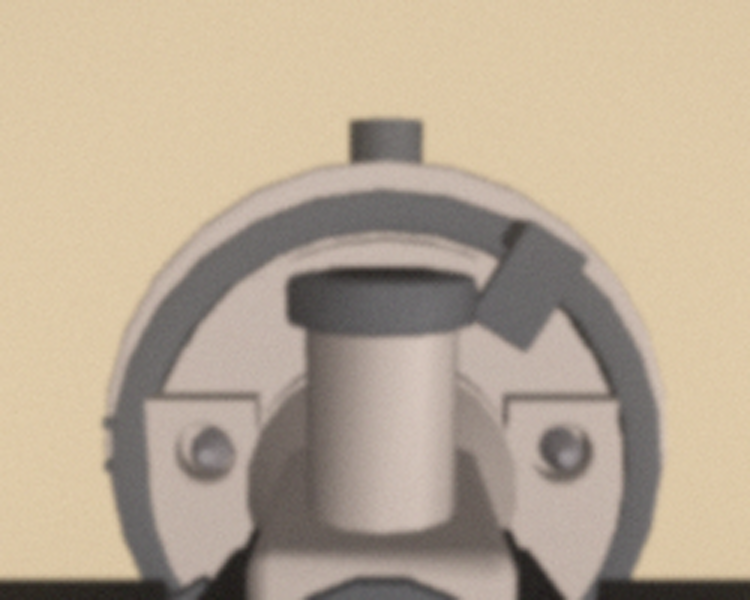

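View pics/h6s.png

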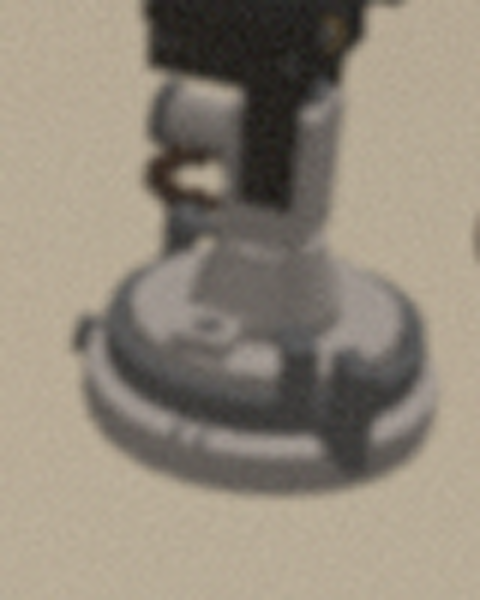

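The head is down on the deck: the push read 35 N with no more travel, at z 125.3. Both pegs show in the holes and the nozzle lines up with the dial. I'll release it and rise.

play_rows([
  [0,0,0,0,0,0,0],
  [0,0,0,0,0,0,60],
  [0,0,0,0,0,0,75],
  [0,0,0,0,0,0,75],
  [0,0,0,0,0,0,75],
  [0,0,0,0,0,0,75],
])

```text
t: 11.55
eef_pos: [566.1, 224.9, 123.9]
tcp_rot: [-3.14, 0.001, -2.812]
ft_force: [0.3, -0.3, -0.6]
opening: 0.738
```

play_rows([
  [0,0,-0.01,0,0,0,75],
  [0,0,-0.02,0,0,0,75],
  [0,0,-0.02,0,0,0,75],
  [0,0,-0.02,0,0,0,75],
  [0,0,0,0,0,0,75],
])

```text
t: 12.05
eef_pos: [566.0, 224.9, 198.3]
tcp_rot: [-3.14, 0.001, -2.812]
ft_force: [0.4, 0.4, -1.0]
opening: 0.752
```

```bash
python3 - <<'E'
from h import *
import pickle
plan([645,177,200],np.pi-.515)
c=read_camera("wrist");pickle.dump(c,open("w7.pkl","wb"))
t=read_camera("top")["img"]
g=lambda i,x,y,w,h,k:cv2.resize(i[y:y+h,x:x+w],None,fx=k,fy=k,interpolation=cv2.INTER_CUBIC)
cv2.imwrite("pics/i1.png",c["img"][:,:,::-1]);crop(t,165,170,80,100,5,"pics/i1t.png")
E
```

```text
t 12.05 pos [566.  224.9 198.3] rot [-3.1402e+00  1.1000e-03 -2.8123e+00] j [ 0.27  0.5   1.64 -0.    1.01 -1.63] F [ 0.4  0.4 -1. ] op 0.752
shift [-0.0593 -0.0709 -0.0016] rotvec [-8.000e-04  1.600e-03  8.442e-01]
```

View pics/i1.png

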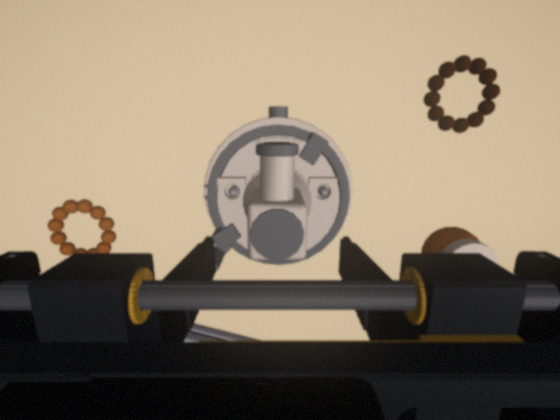

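View pics/i1t.png

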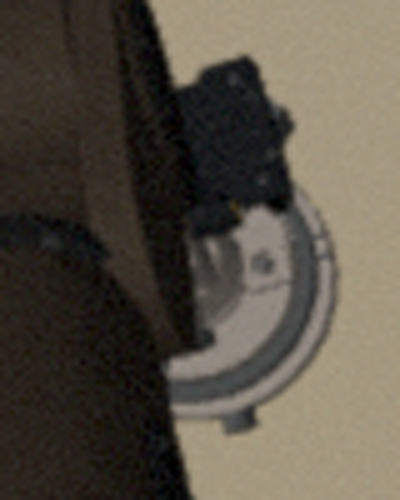

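The head is seated: peg tips show in both holes at (232,191) and (323,190), and the nozzle lines up with the dial at (278,112). The tab and lip at (225,237) are clear of the ears. Next is the tab.

play_rows([
  [-0.012,-0.006,0,0,0.001,0.12,75],
  [-0.012,-0.006,0,0,0,0.12,75],
  [-0.012,-0.006,0,0,0,0.12,75],
  [-0.012,-0.006,0,0,0,0.12,75],
  [-0.012,-0.006,0,0,0,0.12,75],
  [-0.012,-0.006,0,0,0,0.1,75],
  [-0.012,-0.006,0,0,0,0.08,75],
  [0,0,0,0,0,0,75],
])

```text
t: 12.95
eef_pos: [644.2, 178.7, 185.0]
tcp_rot: [-3.129, -0.013, 2.66]
ft_force: [-0.2, -0.3, -0.3]
opening: 0.753
```

```bash
python3 - <<'E'
from h import *
plan([645,177,200],np.pi-.515)
E
```

```text
t 12.95 pos [644.2 178.7 185. ] rot [-3.1291 -0.0128  2.6602] j [ 0.17  0.6   1.48 -0.    1.08 -0.92] F [-0.2 -0.3 -0.3] op 0.753
shift [-0.0013 -0.0014 -0.015 ] rotvec [-0.0127 -0.0126  0.0337]
```

play_rows([
  [-0.001,-0.001,0,-0.01,-0.01,0.03,75],
  [0,0,0,0,0,0,75],
  [0,0,0,0,0,0,75],
])

```text
t: 13.25
eef_pos: [643.1, 178.0, 183.0]
tcp_rot: [-3.138, -0.004, 2.633]
ft_force: [-0.4, -1.0, -0.2]
opening: 0.746
```

```bash
python3 - <<'E'
from h import *
import pickle
plan([645,177,200],np.pi-.515)
c=read_camera("wrist");pickle.dump(c,open("w8.pkl","wb"))
cv2.imwrite("pics/j1.png",c["img"][:,:,::-1])
E
```

```text
t 13.25 pos [643.1 178.  183. ] rot [-3.1379 -0.0045  2.6331] j [ 0.17  0.6   1.49 -0.    1.06 -0.89] F [-0.4 -1.  -0.2] op 0.746
shift [-0.0021 -0.     -0.017 ] rotvec [-0.0037 -0.0044  0.0065]
```

View pics/j1.png

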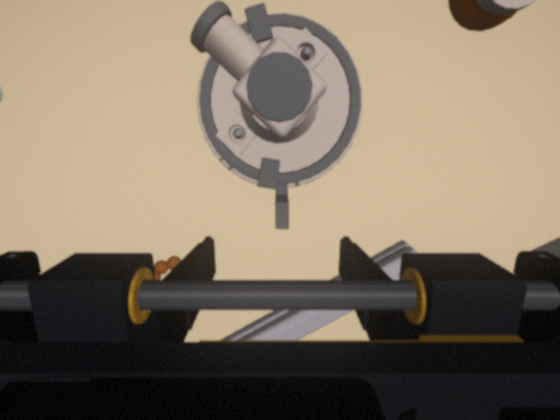

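```bash
python3 - <<'E'
from h import *
import pickle
np.set_printoptions(precision=1,suppress=True)
c=pickle.load(open("w8.pkl","rb"))
crop(c["img"],230,140,110,110,6,"pics/j1c.png")
for uv in ((282,202),(282,215),(282,228)):
  q=onz(c,uv,76);d=q-[563,224,76];print(q,np.hypot(d[0],d[1]),np.arctan2(d[1],d[0]))
plan([645,176.5,150],np.pi-.52)
E
```

```text
[635.5 186.1  76. ] 81.85466152217332 -0.48162286523843084
[645.6 180.6  76. ] 93.28904448627516 -0.4844010210681463
[655.8 174.9  76. ] 104.96585105989898 -0.48661330866637786
t 13.3 pos [643.1 178.1 183.1] rot [-3.1 -0.   2.6] j [ 0.2  0.6  1.5 -0.   1.1 -0.9] F [-0.1 -0.8  0.6] op 0.75
shift [-0. -0.  0.] rotvec [-0. -0.  0.]
```

View pics/j1c.png

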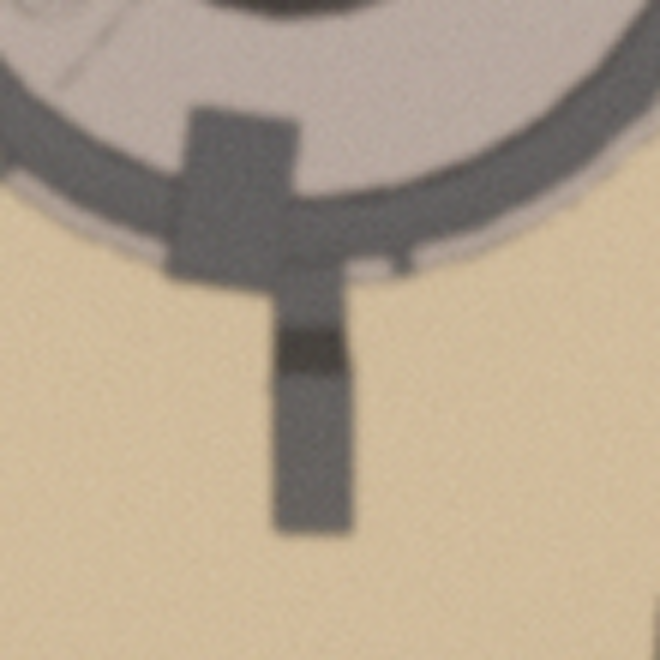

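play_rows([
  [-0.001,0.001,0.02,-0.003,-0.004,-0.015,75],
  [0,0,0.025,0,0,0,70],
  [0,0,0.02,0,0,0,60],
  [0,0,0.015,0,0,0,60],
  [0,0,0.005,0,0,0,60],
  [0,0,0,0,0,0,60],
  [0,0,0,0,0,0,60],
])

```text
t: 14.0
eef_pos: [644.1, 181.0, 98.0]
tcp_rot: [3.139, 0.003, 2.656]
ft_force: [1.1, 0.7, 0.2]
opening: 0.6
```

```bash
python3 - <<'E'
from h import *
import pickle
plan([645.6,179.5,66],np.pi-.49)
c=read_camera("wrist");pickle.dump(c,open("w9.pkl","wb"))
cv2.imwrite("pics/j2.png",c["img"][:,:,::-1])
E
```

```text
t 14.0 pos [644.1 181.   98. ] rot [3.1393e+00 3.1000e-03 2.6561e+00] j [ 0.18  0.69  1.56 -0.    0.88 -0.91] F [1.1 0.7 0.2] op 0.6
shift [-0.0019 -0.0008  0.032 ] rotvec [0.0023 0.0031 0.0045]
```

View pics/j2.png

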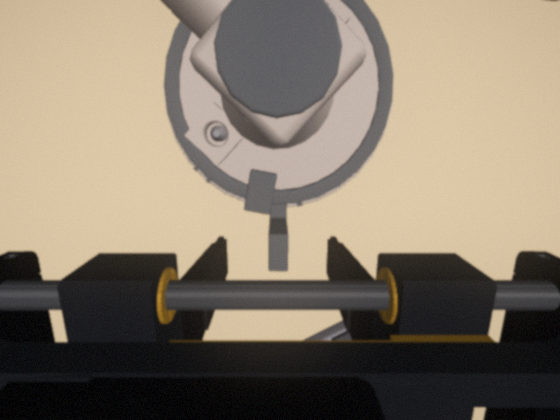

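The tab at (278,250) is centred between the fingertips at (222,240) and (332,240).

play_rows([
  [-0.001,0,0.012,0.002,0.002,0.004,55],
  [0,0,0.01,0,0,0,50],
  [0,0,0.008,0,0,0,40],
  [0,0,0,0,0,0,20],
  [0,0,0,0,0,0,0],
  [0,0,0,0,0,0,0],
  [0,0,0,0,0,0,0],
  [0,0,0,0,0,0,0],
])

```text
t: 14.85
eef_pos: [645.9, 180.7, 67.1]
tcp_rot: [3.14, 0.003, 2.652]
ft_force: [0.8, 0.2, -2.0]
opening: 0.124
```

play_rows([
  [0,0,0,0,0,0,0],
  [0,0,0,0,0,0,0],
  [0,0,0,0,0,0,0],
])

```text
t: 15.15
eef_pos: [645.9, 180.7, 67.1]
tcp_rot: [3.14, 0.003, 2.651]
ft_force: [0.5, 0.2, -1.9]
opening: 0.122
```

```bash
python3 - <<'E'
from h import *
plan([645.6,179.5,66],np.pi-.49)
E
```

```text
t 15.15 pos [645.9 180.7  67.1] rot [3.1396e+00 3.0000e-03 2.6514e+00] j [ 0.17  0.73  1.58 -0.    0.83 -0.91] F [ 0.5  0.2 -1.9] op 0.122
shift [-0.0002 -0.0012  0.0011] rotvec [ 0.002   0.003  -0.0002]
```

play_rows([
  [0,-0.003,0,0,0,0.03,0],
  [0.0001,-0.004,0,0,0,0.04,0],
  [0.0001,-0.004,0,0,0,0.04,0],
  [0.0001,-0.004,0,0,0,0.04,0],
])

```text
t: 15.55
eef_pos: [638.0, 168.3, 67.1]
tcp_rot: [3.138, 0.003, 2.493]
ft_force: [1.8, 2.5, -3.6]
opening: 0.126
```

```bash
cat >> h.py <<'E'
def col():
    s=state();p=np.array(s["eef_pos"]);d=p-[563,224,0];th=np.arctan2(d[1],d[0])
    print("t",round(s["t"],2),"r",np.hypot(d[0],d[1]).round(1),"tab th",th.round(3),"yaw-pi",((s["tcp_rot"][2]-np.pi+np.pi)%(2*np.pi)-np.pi).round(3),"collar",(-th+.329-.611).round(3),p.round(1),"F",np.array(s["ft_force"]).round(1),"M",np.array(s["moment"]).round(2),np.array(s["tcp_rot"]).round(3))
E
python3 -c "
from h import *
col()"
```

```text
t 15.55 r 93.4 tab th -0.639 yaw-pi -0.649 collar 0.357 [638.  168.3  67.1] F [ 1.8  2.5 -3.6] M [ 0.22 -0.14 -0.  ] [3.138e+00 3.000e-03 2.493e+00]
```

play_rows([
  [0.0001,-0.004,0,0,0,0.04,0],
  [0.0001,-0.004,0,0,0,0.04,0],
  [0.0001,-0.004,0,0,0,0.04,0],
  [0.0001,-0.004,0,0,0,0.04,0],
  [0.0001,-0.004,0,0,0,0.04,0],
  [0.0001,-0.004,0,0,0,0.04,0],
  [0.0001,-0.004,0,0,0,0.04,0],
])

```text
t: 16.25
eef_pos: [617.5, 148.5, 67.1]
tcp_rot: [3.134, 0.002, 2.191]
ft_force: [1.5, 3.1, -2.8]
opening: 0.124
```

```bash
python3 -c "
from h import *
col()"
```

```text
t 16.25 r 93.1 tab th -0.945 yaw-pi -0.951 collar 0.663 [617.5 148.5  67.1] F [ 1.5  3.1 -2.8] M [ 0.18 -0.01 -0.03] [3.134e+00 2.000e-03 2.191e+00]
```

play_rows([
  [0,-0.004,0,0,0,0.04,0],
  [0,-0.004,0,0,0,0.04,0],
  [0,-0.004,0,0,0,0.04,0],
  [0,-0.004,0,0,0,0.04,0],
  [0,-0.004,0,0,0,0.04,0],
  [0,-0.004,0,0,0,0.04,0],
])

```text
t: 16.85
eef_pos: [596.1, 137.1, 67.1]
tcp_rot: [3.131, -0.001, 1.931]
ft_force: [2.7, 2.5, -4.3]
opening: 0.126
```

```bash
python3 -c "
from h import *
col()"
```

```text
t 16.85 r 93.0 tab th -1.207 yaw-pi -1.21 collar 0.925 [596.1 137.1  67.1] F [ 2.7  2.5 -4.3] M [ 0.25  0.06 -0.06] [ 3.131e+00 -1.000e-03  1.931e+00]
```

play_rows([
  [0,-0.003,0,0,0,0.03,0],
  [0,-0.002,0,0,0,0.02,0],
  [0,-0.002,0,0,0,0.02,0],
  [0,-0.002,0,0,0,0.02,0],
])

```text
t: 17.25
eef_pos: [589.4, 134.9, 67.2]
tcp_rot: [3.125, -0.002, 1.833]
ft_force: [14.6, 9.7, -13.3]
opening: 0.125
```

```bash
python3 -c "
from h import *
col()"
```

```text
t 17.25 r 92.9 tab th -1.282 yaw-pi -1.309 collar 1.0 [589.4 134.9  67.2] F [ 14.6   9.7 -13.3] M [ 1.39 -2.13  0.59] [ 3.125e+00 -2.000e-03  1.833e+00]
```

play_rows([
  [0,-0.002,0,0,0,0,0],
  [0,-0.002,0,0,0,0,0],
])

```text
t: 17.45
eef_pos: [589.5, 135.0, 67.3]
tcp_rot: [3.115, -0.001, 1.833]
ft_force: [11.7, 6.9, -11.5]
opening: 0.131
```

```bash
python3 -c "
from h import *
col()
c=read_camera('scene');w=read_camera('wrist')
crop(c['img'],290,120,100,100,6,'pics/k1.png');cv2.imwrite('pics/k1w.png',w['img'][:,:,::-1])"
```

```text
t 17.45 r 92.9 tab th -1.282 yaw-pi -1.309 collar 1.0 [589.5 135.   67.3] F [ 11.7   6.9 -11.5] M [ 0.81 -1.44  0.52] [ 3.115e+00 -1.000e-03  1.833e+00]
```

View pics/k1.png

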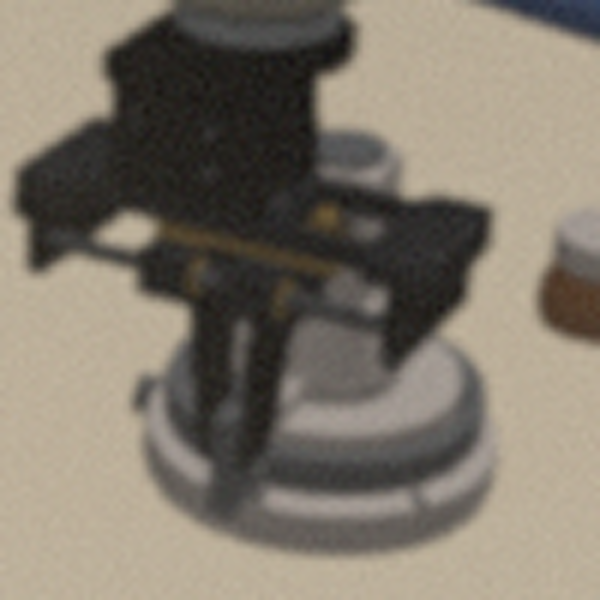

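View pics/k1w.png

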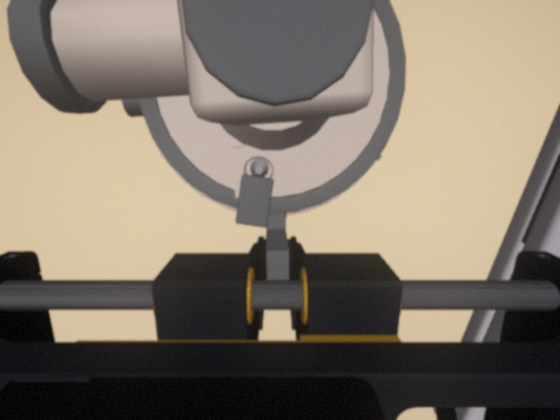

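The tab is at its stop (collar about 1.0), and the near lip at (255,200) covers the ear beside the peg at (258,168). I'll release it and lift away.

play_rows([
  [0,0,0,0,0,0,0],
  [0,0,0,0,0,0,20],
  [0,0,0,0,0,0,30],
  [0,0,0,0,0,0,35],
  [0,0,0,0,0,0,35],
  [0,0,0,0,0,0,35],
])

```text
t: 18.15
eef_pos: [589.5, 134.4, 68.0]
tcp_rot: [3.114, 0.0, 1.831]
ft_force: [1.1, -0.0, -0.2]
opening: 0.353
```

play_rows([
  [0,0,-0.01,0,0,0,35],
  [0,0,-0.03,0,0,0,35],
  [0,0,-0.04,0,0,0,35],
  [0,0,-0.04,0,0,0,35],
  [-0.03,0,-0.02,0,0,0,35],
  [-0.02,0,0,0,0,0,35],
  [0,0,0,0,0,0,35],
  [0,0,0,0,0,0,35],
])

```text
t: 18.95
eef_pos: [598.2, 84.1, 218.9]
tcp_rot: [3.112, 0.001, 1.832]
ft_force: [-0.8, 0.4, -0.2]
opening: 0.349
```

```bash
python3 -c "
from h import *
import pickle
col()
w=read_camera('wrist');c=read_camera('scene');pickle.dump(w,open('w10.pkl','wb'))
crop(c['img'],290,120,100,100,6,'pics/l1.png');crop(w['img'],150,0,260,260,2.3,'pics/l1w.png')"
```

```text
t 18.95 r 144.2 tab th -1.325 yaw-pi -1.31 collar 1.043 [598.2  84.1 218.9] F [-0.8  0.4 -0.2] M [-0.06  0.03  0.03] [3.112e+00 1.000e-03 1.832e+00]
```

View pics/l1.png

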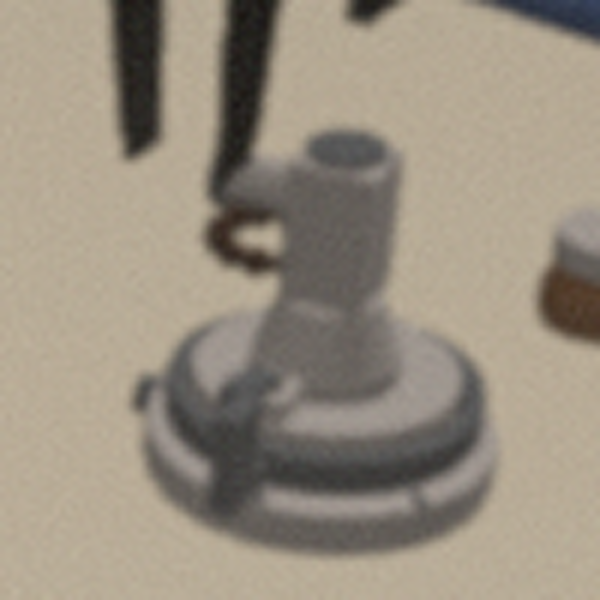

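View pics/l1w.png

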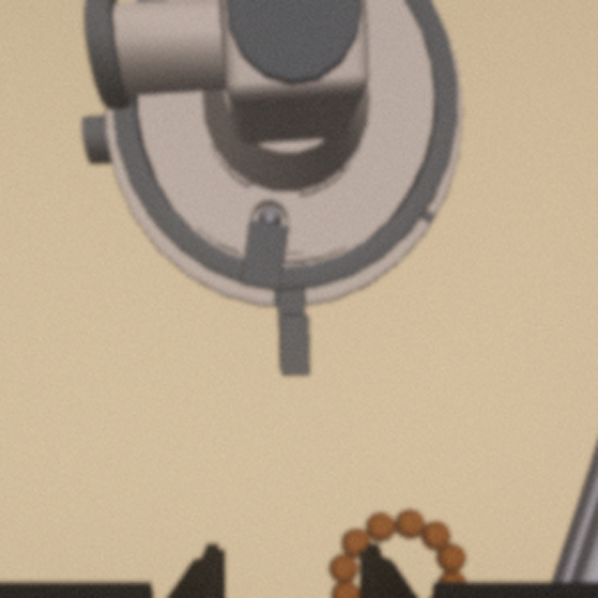

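```bash
python3 -c "
from h import *
import pickle
c=pickle.load(open('w10.pkl','rb'))
for z in (70,76):
  q=onz(c,((294+.5)/2.3-.5+150,(345+.5)/2.3-.5),z);d=q-[563,224,0];th=np.arctan2(d[1],d[0]);print(q,np.hypot(d[0],d[1]),'collar',-th+.329-.611)
r=onz(c,((430+.5)/2.3-.5+150,(214+.5)/2.3-.5),22)-[563,224,0];print('rib base deg',np.degrees(np.arctan2(r[1],r[0])-.329))
"
```

```text
[589.72416813 134.09360745  70.        ] 93.79413938539858 collar 0.9998695556505692
[589.43437607 134.41177224  76.        ] 93.40678129585092 collar 1.0018729188001467
rib base deg -33.612120420536385
```

```bash
python3 -c "
from h import *
c=read_camera('top');cv2.imwrite('pics/m.png',c['img'][:,:,::-1])
col();print(job_done())"
```

```text
t 19.1 r 143.6 tab th -1.325 yaw-pi -1.309 collar 1.043 [597.9  84.7 217.9] F [-0.4 -0.1 -0.8] M [-0.07  0.01 -0.01] [3.113e+00 1.000e-03 1.833e+00]
the job is handed in; nothing more can be done
None
```

View pics/m.png

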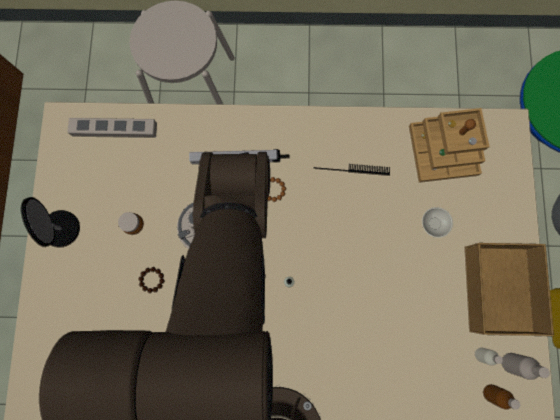

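The steamer is assembled and locked, and the job was handed in at 19.1 s of the 58 s allowed.

- **Head:** I set it on the base with both pegs up through the ears and the nozzle in line with the dial. A light test push stopped at the expected height, with 35 N at the wrist.
- **Collar:** I pinched the tab and turned it clockwise until it hit its stop. After release, the wrist picture put it at 1.00 rad, the locked value. The double rib was hidden in that view, so I did not see it lined up with the tab. The near lip reaches over its ear; the far lip was not seen after locking.
- **Starting state:** The collar was not fully open at the start, at about 0.2 rad. The lips stood clear of the ears, so I did not reopen it first.
- **Other things:** In the last top view, all of them look to be where they were. The arm hides part of the base and straightener there.
- **Disagreement:** The cameras disagreed by 2–3 mm on the absolute positions of the head and base. I aligned the last millimetres by viewing the pegs through the holes instead.

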